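Unclamp the work block and show its brass insert to the inspection camera

TASK

Slide the blue carriage of the jig all the way back to the red end stop to free the wooden block, lift the block out and present its brass insert to the inspection camera: the insert centred in front of the lens about 12 cm away, that end of the block facing the lens squarely (the camera looks down a little, so tip the block to match), the block's top face still uppermost. Finish holding it still there in the gripper; do not touch the camera and do not disturb the things lying on the bench.

Things in the scene. Friction and masses are not known exactly. Their poses are not given: they have to be found in the camera images.
- jig: fixed jig, aluminium base 84 x 300 (y) x 12 mm; origin at the underside's centre, z up. Blue stop at y -145 to -111 mm, z to 57; red end stop at y 123 to 139, z to 42. The block lies along y between, centre at x 0, y -40, z 44 mm, on two saddles (y -85 and +5, each 14 mm long, 60 wide, lips to z 36). Between the saddles the block's sides are free down to z 12 mm
- carriage (a joint): blue carriage along the jig's +y axis, in m: near 0 = at the block, a flat hood reaching 12 to 18 mm over the block's end so it cannot be lifted; 0.05 = at the red end stop, block free. About 3 N of friction; stays where left. Body 50 (x) x 40 (y) mm, top 70 mm above the bench
- carriage_post (a point): grip point on the black upright post (16 mm diameter, 42 mm tall from z 70 to z 112 mm above the bench) on the carriage's top; the point is on the post's axis 94 mm above the bench; axes parallel to the jig's
- block_centre (a point): centre of the loose wooden block, 44 mm (its x) by 140 mm (its y, long) by 32 mm (its z, up), about 0.11 kg; axes are the block's. Grip across the 44 mm width at mid-length. At the start it lies in the jig with its y axis along the jig's y axis
- insert_face (a point): centre of the block's +y end face, 70 mm from the block's centre along its +y axis: here sits the brass insert, a brass ring of 20 mm diameter with a dark hole; at the start this end points to the carriage, under the hood. Axes are the block's
- camera_stand: fixed stand of the inspection camera: dark base 100 x 100 x 12 mm, slim post up to 0.30 m; origin at the centre of the base's underside, z up; the camera looks towards its -x side
- camera: the grey inspection camera on the stand, 310 mm above the bench (origin at the centre of its 70 x 54 x 50 mm housing). It looks along its own -x axis, which points 0.40 rad (23 degrees) below the horizontal; its y axis is level, its z axis is up, tipped by the same angle
- lens (a point): centre of the front of the black lens (40 mm diameter), 70 mm from the camera's origin along its -x axis; axes are the camera's
- view_point (a point): the point on the camera's line of sight 120 mm in front of the lens (in the air, about 236 mm above the bench), where the centre of the insert face belongs; axes are the camera's. The block is right when its y axis points along the camera's +x axis (insert towards the lens) and its z axis along the camera's z axis
- claw_hammer: loose claw hammer with wooden handle, about 131 x 299 x 36 mm, lying to the left; leave alone; origin at the centre of its underside
- tape_measure: loose yellow tape measure, 35 x 84 x 69 mm, standing at the right; leave alone; origin at the centre of its underside
- pencil: loose red carpenter's pencil, 9 x 165 x 8 mm, lying on the back board, left of the camera; leave alone; origin at the centre of its underside
- sanding_block: loose brown sanding block, 60 x 100 x 31 mm, lying at the back right; leave alone; origin at the centre of its underside
Mind the look-alikes: they are no part of the job. Leave any orange look-alike of the part that bears block_centre alone.

How it is judged:
By the outcome, as a careful person would: the job done as asked, in the order asked, and still so for the second after the job is handed in, while the arm keeps its last pose, push and grip.
It also fails if it takes over 48 s, if anything falls off the work surface, if the arm or the gripper's body presses on something with over 40 N, if the wrist force passes 120 N, or if a joint passes its speed limit or range.

ROBOT

A 6-joint arm with a two-finger parallel gripper is mounted at the origin on a cart in front of the work surface, level with it; the furniture and walls round the work are solid. World frame = base frame: x ahead of the robot, y to its left, z up, the work surface at z = 0. Lengths are in m, angles in rad, forces in N, time in s.
With the tool pointing down it reaches from about 0.35 to 0.85 m from the base axis. Payload 8.1 kg.
Tool frame: the origin (TCP) lies at the centre of the arm's flange, where the gripper is bolted on; the fingertips stand 186 mm ahead of it and the grasp point (between the pads) lies 167 mm ahead of it; z points along the fingers, y is the line along which they close (so a half turn about z gives the same grasp; the last joint's range is limited). The gripper opens to 93 mm and grips with 3 to 60 N. Pads are 15 mm wide; open, the fingers measure 128 mm over their backs; the gripper's body (75 mm by 188 mm) begins 65 mm behind the grasp point.
Start: joints at [1.11, 0.13, 1.488, -0, 1.523, -0.085], TCP at [0.22, 0.558, 0.405] pointing down, gripper open.
Joint ranges: [-2.96, 2.96], [-0.89, 2.26], [0.02, 2.5], [-1.34, 4.48], [0, 2.73], [-2.66, 2.66]. Speed limits (rad/s): [2.39, 2.39, 2.79, 3.14, 3.14, 3.14].

INTERFACE

Orientations are given as a rotation vector (axis times angle).
In Python, from plant import read_state, read_camera, camera_params, robot gives the robot as it stands.
- The arm moves only by the tool carry_out, never from a script. Its argument "targets" is a list of rows, each an object of numbers: "hand": the opening in per cent of the stroke, from 0 (shut) to 100 (fully open); "x", "y", "z": the shift along the tool's x, y, z in m; "ax", "ay", "az": the turn, a rotation vector about the tool's x, y, z in rad. In form: [{"hand": .., "x": .., "y": .., "z": .., "ax": .., "ay": .., "az": ..}, ...]. A call has 1 to 8 rows; each row is the pose to reach, as a shift and turn from the pose commanded when the call began, along the tool's axes at that moment; what a row does not reach only later rows make up. A row lasts 1/8 s, in which the tool goes at most 62.5 mm and 10.7 degrees, less where a joint would pass 70% of its speed; a pose out of reach is approached as far as the arm can. A call with a gripper value outside its range is refused whole. The fingers move at their own pace and stop on an object; "newtons" is the grip in N (left out, the last holds). Time passes only in rows, so rows that repeat a pose let the fingers close. It gives the time, the measured TCP pose, the force, the opening and the grip force at its end, in the units of the state.
- read_state(): the state, without advancing time (a new reading comes with each control period).
- read_camera(name): name is "scene" or "top" or "wrist"; returns (picture, depth): 400x640x3 uint8, blue, green, red; 400x640 float32, m along the optical axis (not along the pixel's ray), 0 where there is no reading.
- camera_params(name): a dict with "fx", "fy", "cx", "cy" (pixels), "position" and "rotation" of the camera in the world. Camera axes: x right, y up, looking along -z (the intrinsics and any distortion apply to the point x, -y, -z); pixel columns grow to the right and rows downward; lengths in m; the calibration is good to about 2 mm. The wrist camera is an equidistant fisheye: a pixel r from the principal point sees the ray r / f radians off the axis. A picture is of the moment at which its call begins: read the wrist's pose just before it. camera_params takes no time and is no camera call; for the wrist camera it gives the pose at the moment of the call.
- robot.close_job(): hands the job in; it is judged then, once.
The state is a dict: "t": time; "q": joint angles; "dq": joint speeds; "joint_torque": joint torques, N m; "tool_pos": TCP position; "orientation": TCP orientation; "force": force on the tool from outside, world axes, zero at the start; "wrist_torque": the same for the moment, N m; "opening": finger opening in m; "gripper_force": force on a finger pad.
Only numpy, scipy, OpenCV 4.12 (cv2) and the standard library are available. Lean on these libraries where they do the work, as an engineer would, in place of code of your own. Each camera call takes 0.05 s, during which the arm holds its last target. There are 200 camera calls.

## Working session

There is one attempt and no reset: what is moved stays moved. The work goes in short steps, Python scripts to look and compute and a tool call to move; the robot and the scene stay as the last step left them, time stands still between calls to the robot, and variables do not carry over. Pictures are saved under pics/ and viewed, at most 10 in all, crops included, and the job is handed in when it is done.

Besides the shell and the picture viewer there is one more tool, called after "Call:" by a JSON object that holds its "api" and its "payload", one argument or row to a line. carry_out: Moves the arm, as the interface text tells. Its arguments: {"type":"object","properties":{"targets":{"type":"array","items":{"type":"object","properties":{"hand":{"type":"number"},"x":{"type":"number"},"y":{"type":"number"},"z":{"type":"number"},"ax":{"type":"number"},"ay":{"type":"number"},"az":{"type":"number"}}}},"newtons":{"type":"number"}},"required":["targets"]}

```bash
mkdir -p pics; ls; cat > h.py <<'E'
import numpy as np, cv2
from scipy.spatial.transform import Rotation as R
from plant import read_state, read_camera, camera_params, robot
def cloud(name):
    p=camera_params(name); im,d=read_camera(name)
    v,u=np.mgrid[0:400,0:640].astype(float)
    a=(u-p['cx'])/p['fx']; b=(v-p['cy'])/p['fy']
    P=np.stack([a*d,-b*d,-d],-1)
    Rm=np.array(p['rotation'])
    if Rm.shape!=(3,3): Rm=R.from_rotvec(Rm).as_matrix()
    W=P@Rm.T+np.array(p['position']); W[d==0]=np.nan
    return im,d,W
E
python3 - <<'E'
from h import *
for n in ("scene","top"):
    im,d,W=cloud(n); cv2.imwrite(f'pics/{n}0.png',im); np.savez(f'{n}0.npz',im=im,d=d,W=W)
    print(camera_params(n))
print(read_state())
E
```

```text
pics
{'fx': 481.416207042611, 'fy': 481.416207042611, 'cx': 332.30830649121367, 'cy': 201.89892973258466, 'position': array([-0.07794754, -0.87237196,  1.36881962]), 'rotation': array([ 0.69463963, -0.26589229, -0.66180492])}
{'fx': 466.61593779086854, 'fy': 466.61593779086854, 'cx': 314.10905054460756, 'cy': 196.88631994576744, 'position': array([ 0.44017914, -0.06588129,  1.48105171]), 'rotation': array([ 0.08453755, -0.08776327, -1.56307701])}
{'t': 0.1, 'q': array([ 1.10958599e+00,  1.31089448e-01,  1.48912740e+00,  1.29437887e-06,
        1.52299206e+00, -8.54411975e-02]), 'dq': array([-1.17518121e-03, -7.84309067e-04, -2.78791740e-03,  1.61761192e-04,
       -6.46783639e-05, -7.42224290e-04]), 'joint_torque': array([ 3.64444413e-04, -5.61342216e+01, -4.93096089e+01,  7.70265888e-02,
        2.90042278e-02, -9.58120943e-07]), 'tool_pos': array([0.22010904, 0.55796193, 0.40381343]), 'orientation': array([-5.86708374e-01, -3.08587473e+00,  2.44366653e-03]), 'force': array([ 0.43783291, -1.04493925,  0.40350235]), 'wrist_torque': array([-0.01481966,  0.00737723, -0.01489595]), 'gripper_force': 0.0, 'opening': 0.09293868326563454}
```

View pics/scene0.png

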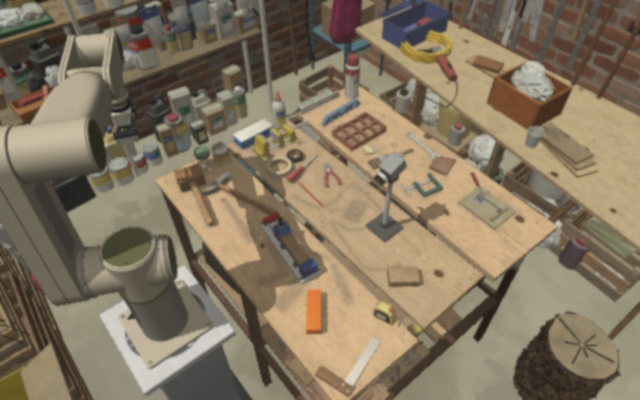

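View pics/top0.png

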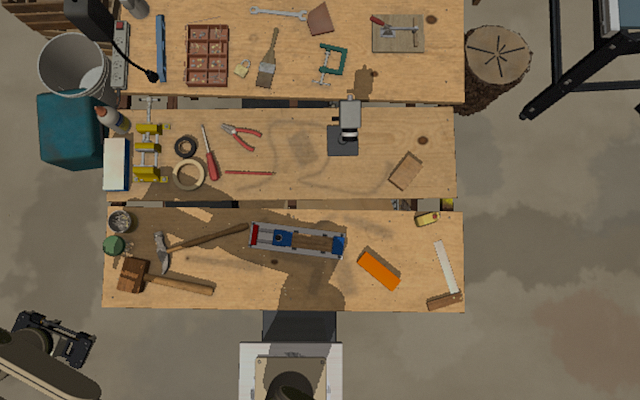

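The top view shows the jig from its red stop at (253,233) to the blue stop at (340,246). The carriage is at (283,238) and the camera head at (348,125). Things that could be taken for the block:
- the wooden block in the jig (313,242)
- the orange look-alike (378,268)
- the sanding block (405,171)

I choose the one in the jig. The hammer handle's end (248,228) lies close to the red stop.

```bash
python3 - <<'E'
from h import *
z=np.load('top0.npz'); im,W=z['im'],z['W']
a=cv2.resize(im[215:265,240:355],None,fx=6,fy=6,interpolation=cv2.INTER_CUBIC)
b=cv2.resize(im[95:160,320:370],None,fx=4.4,fy=4.4,interpolation=cv2.INTER_CUBIC)
c=np.zeros((600,700,3),np.uint8); c[:300,:690]=a; c[310:310+b.shape[0],:b.shape[1]]=b
cv2.imwrite('pics/crop.png',c)
def reg(m,lab):
    P=W[m]; P=P[~np.isnan(P).any(1)]; print(lab,len(P),np.median(P,0).round(4),P.min(0).round(3),P.max(0).round(3))
    return P
hsv=cv2.cvtColor(im,cv2.COLOR_BGR2HSV)
Z=W[...,2]
v,u=np.mgrid[0:400,0:640]
box=(u>240)&(u<355)&(v>210)&(v<268)
H,S=hsv[...,0],hsv[...,1]
blue=(H>100)&(H<125)&(S>120)
red=((H<8)|(H>172))&(S>150)
P=reg(box&blue&(u<300)&(Z>.06)&(Z<.08),'carriage top')
P=reg(box&blue&(u>320)&(Z>.05)&(Z<.063),'stop top')
P=reg(box&red&(u<265)&(Z>.034)&(Z<.05),'red top')
P=reg(box&(Z>.085),'post')
m=box&(Z>.055)&(Z<.064)&~blue; P=reg(m,'block top')
if len(P)>20:
    r=cv2.minAreaRect((P[:,:2]*1000).astype(np.float32)); print(r)
P=reg(box&(Z>.055)&(Z<.08),'all tops')
m=box&(Z>.006)&(Z<.13);P=W[m];r=cv2.minAreaRect((P[:,:2]*1000).astype(np.float32)); print('jig',r)
cb=(u>320)&(u<370)&(v>90)&(v<165)
P=reg(cb&(Z>.28),'cam'); P=reg(cb&(Z>.006)&(Z<.018),'base')
r=cv2.minAreaRect((P[:,:2]*1000).astype(np.float32)); print(r)
for vv in range(100,150,4): print(vv,W[vv,348].round(3))
# scene cam cloud
z=np.load('scene0.npz'); W=z['W']; Z=W[...,2]
near=(np.abs(W[...,0]-.6)<.3)&(np.abs(W[...,1]+.13)<.12)
P=reg(near&(Z>.25)&(Z<.4),'scene cam')
np.save('camS.npy',P)
E
```

```text
carriage top 226 [0.4706 0.0247 0.0681] [ 0.45  -0.002  0.06 ] [0.495 0.058 0.08 ]
stop top 173 [ 0.4506 -0.1416  0.0561] [ 0.423 -0.157  0.051] [ 0.475 -0.124  0.063]
red top 97 [0.4828 0.1156 0.0416] [0.452 0.104 0.034] [0.514 0.125 0.048]
post 26 [0.4725 0.0369 0.1099] [0.467 0.031 0.089] [0.481 0.046 0.12 ]
block top 537 [ 0.4618 -0.0627  0.0593] [ 0.424 -0.16   0.055] [0.498 0.056 0.064]
((465.47027587890625, -51.27662658691406), (215.770751953125, 52.424896240234375), 81.47735595703125)
all tops 958 [ 0.4622 -0.0446  0.0606] [ 0.424 -0.16   0.055] [0.498 0.058 0.08 ]
jig ((465.3157958984375, -17.032058715820312), (355.71484375, 168.29202270507812), 89.84943389892578)
cam 872 [ 0.772  -0.1573  0.328 ] [ 0.716 -0.186  0.285] [ 0.83  -0.13   0.349]
base 886 [ 0.7966 -0.1473  0.0105] [ 0.713 -0.245  0.006] [ 0.951 -0.089  0.018]
((831.8575439453125, -167.62298583984375), (238.33770751953125, 156.59669494628906), 0.26914170384407043)
100 [ 0.81  -0.151  0.346]
104 [ 0.802 -0.152  0.34 ]
108 [ 0.791 -0.152  0.341]
112 [ 0.782 -0.152  0.337]
116 [ 0.774 -0.153  0.328]
120 [ 0.764 -0.153  0.326]
124 [ 0.755 -0.153  0.321]
128 [ 0.747 -0.154  0.313]
132 [ 0.738 -0.154  0.307]
136 [ 0.729 -0.154  0.302]
140 [ 0.717 -0.154  0.305]
144 [ 0.774 -0.176  0.011]
148 [ 0.761 -0.176  0.008]
scene cam 680 [ 0.77   -0.1707  0.3216] [ 0.714 -0.191  0.252] [ 0.83  -0.131  0.351]
```

View pics/crop.png

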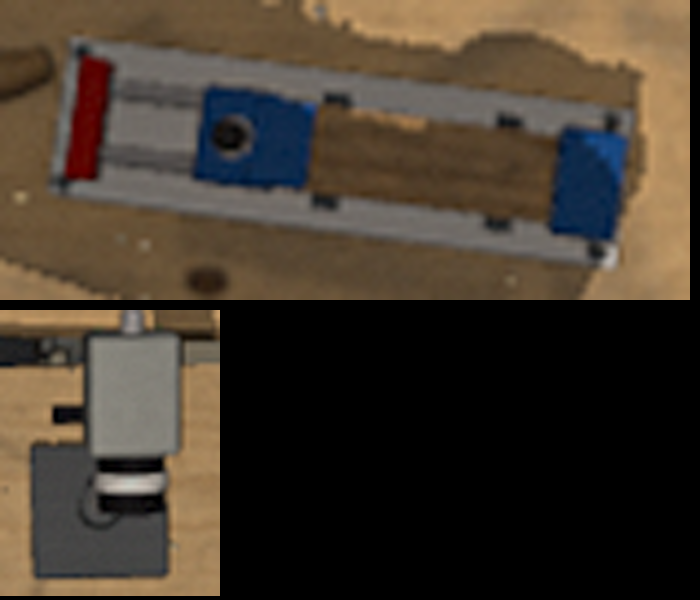

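The close crop confirms it: the brown block lies between the blue carriage (left, with its black post) and the blue stop (right). The lens points toward the robot, with the dark base below it. Next I fit the camera pose and work out the first move.

```bash
cat >> h.py <<'E'
th=-0.1246; jo=np.array([.4665,-.0146,0]); Rj=R.from_euler('z',th)
def jig(p): return jo+Rj.apply(p)
# tool orientation over jig: z down, y along +jig x
Rg=Rj*R.from_matrix(np.array([[0,1,0],[1,0,0],[0,0,-1.]]))
def rel(pos,Rt,s=None):
    s=s or read_state(); Rc=R.from_rotvec(s['orientation'])
    print('shift',Rc.inv().apply(np.array(pos)-s['tool_pos']).round(4),'turn',(Rc.inv()*Rt).as_rotvec().round(4))
def st():
    s=read_state(); print({k:np.round(s[k],4) for k in('t','tool_pos','orientation','force','opening','gripper_force','q')}); return s
E
python3 - <<'E'
from h import *
from scipy.optimize import least_squares
A=np.load('camS.npy'); z=np.load('top0.npz');W=z['W'];Z=W[...,2];v,u=np.mgrid[0:400,0:640]
B=W[(u>325)&(u<367)&(v>90)&(v<165)&(Z>.26)]
def sdf(L):
    q=np.abs(L)-[.035,.027,.025]
    b=np.linalg.norm(np.maximum(q,0),axis=1)+np.minimum(q.max(1),0)
    r=np.stack([np.hypot(L[:,1],L[:,2])-.02,np.abs(L[:,0]+.0525)-.0175],1)
    c=np.linalg.norm(np.maximum(r,0),axis=1)+np.minimum(r.max(1),0)
    return np.minimum(b,c)
def f(p,P):
    Rc=R.from_euler('zy',[p[3],-.4]); return sdf(Rc.inv().apply(P-p[:3]))
for P in (A,B,np.vstack([A,B])):
  for y0 in (-.2,.2):
    r=least_squares(f,[.785,-.157,.31,y0],args=(P,),loss='soft_l1',f_scale=.002); print(len(P),r.x.round(4),r.cost,np.median(abs(f(r.x,P))).round(4))
p=r.x; Rc=R.from_euler('zy',[p[3],-.4]); print('view',p[:3]+Rc.apply([-.19,0,0]))
st()
rel(jig([0,.052,.094+.167+.06]),Rg)
E
```

```text
680 [ 0.789  -0.1589  0.3114  0.0364] 0.0022606302309116006 0.0016
680 [ 0.789  -0.1589  0.3114  0.0364] 0.0022606302309117862 0.0016
907 [ 0.7895 -0.1583  0.3101  0.0175] 0.002601526194457116 0.0016
907 [ 0.7895 -0.1583  0.3101  0.0175] 0.0026015261944553475 0.0016
1587 [ 0.7892 -0.1587  0.3105  0.0268] 0.004998508568248884 0.0016
1587 [ 0.7892 -0.1587  0.3105  0.0268] 0.004998508568248666 0.0016
view [ 0.61425211 -0.16381332  0.23654347]
{'t': np.float64(0.1), 'tool_pos': array([0.2201, 0.558 , 0.4038]), 'orientation': array([-5.8670e-01, -3.0859e+00,  2.4000e-03]), 'force': array([ 0.4378, -1.0449,  0.4035]), 'opening': np.float64(0.0929), 'gripper_force': np.float64(0.0), 'q': array([ 1.1096,  0.1311,  1.4891,  0.    ,  1.523 , -0.0854])}
shift [-0.4264 -0.3917  0.0834] turn [-1.5000e-03  9.0000e-04  1.3196e+00]
```

Call:
{"api": "carry_out", "payload": {
  "targets": [
    {"x": -0.427,"y": -0.392,"z": 0.04,"az": 1.32},
    {"x": -0.427,"y": -0.392,"z": 0.04,"az": 1.32},
    {"x": -0.427,"y": -0.392,"z": 0.04,"az": 1.32},
    {"x": -0.427,"y": -0.392,"z": 0.04,"az": 1.32},
    {"x": -0.427,"y": -0.392,"z": 0.04,"az": 1.32},
    {"x": -0.427,"y": -0.392,"z": 0.04,"az": 1.32},
    {"x": -0.427,"y": -0.392,"z": 0.04,"az": 1.32},
    {"x": -0.427,"y": -0.392,"z": 0.04,"az": 1.32}
  ]
}}

```text
schema error: expected keys hand, x, y, z, ax, ay, az
```

```bash
python3 - <<'E'
from h import *
st(); rel(jig([0,.052,.094+.167+.03]),Rg)
E
```

```text
{'t': np.float64(0.1), 'tool_pos': array([0.2201, 0.558 , 0.4038]), 'orientation': array([-5.8670e-01, -3.0859e+00,  2.4000e-03]), 'force': array([ 0.4378, -1.0449,  0.4035]), 'opening': np.float64(0.0929), 'gripper_force': np.float64(0.0), 'q': array([ 1.1096,  0.1311,  1.4891,  0.    ,  1.523 , -0.0854])}
shift [-0.4264 -0.3916  0.1134] turn [-1.5000e-03  9.0000e-04  1.3196e+00]
```

All keys are required.

Call:
{"api": "carry_out", "payload": {
  "targets": [
    {"hand": 100,"x": -0.427,"y": -0.392,"z": 0.04,"ax": 0,"ay": 0,"az": 1.32},
    {"hand": 100,"x": -0.427,"y": -0.392,"z": 0.04,"ax": 0,"ay": 0,"az": 1.32},
    {"hand": 100,"x": -0.427,"y": -0.392,"z": 0.04,"ax": 0,"ay": 0,"az": 1.32},
    {"hand": 100,"x": -0.427,"y": -0.392,"z": 0.04,"ax": 0,"ay": 0,"az": 1.32},
    {"hand": 100,"x": -0.427,"y": -0.392,"z": 0.04,"ax": 0,"ay": 0,"az": 1.32},
    {"hand": 100,"x": -0.427,"y": -0.392,"z": 0.04,"ax": 0,"ay": 0,"az": 1.32},
    {"hand": 100,"x": -0.427,"y": -0.392,"z": 0.04,"ax": 0,"ay": 0,"az": 1.32},
    {"hand": 100,"x": -0.427,"y": -0.392,"z": 0.04,"ax": 0,"ay": 0,"az": 1.32}
  ]
}}

```text
t: 1.1
tool_pos: [0.4385, 0.1075, 0.3701]
orientation: [2.359, 2.075, 0.0]
force: [1.9, -0.0, 0.0]
opening: 0.093
gripper_force: 0.0
```

```bash
python3 - <<'E'
from h import *
st(); rel(jig([0,.052,.094+.167+.03]),Rg)
E
```

```text
{'t': np.float64(1.1), 'tool_pos': array([0.4385, 0.1075, 0.3701]), 'orientation': array([2.3590e+00, 2.0747e+00, 4.0000e-04]), 'force': array([ 1.8905, -0.0068,  0.0272]), 'opening': np.float64(0.093), 'gripper_force': np.float64(0.0), 'q': array([ 1.2670e-01, -2.6520e-01,  1.9292e+00,  1.0000e-04,  1.4773e+00,
        2.5480e-01])}
shift [-0.0655  0.0432  0.0791] turn [ 0.0002 -0.0002 -0.0034]
```

Call:
{"api": "carry_out", "payload": {
  "targets": [
    {"hand": 100,"x": -0.065,"y": 0.043,"z": 0.05,"ax": 0,"ay": 0,"az": -0.003},
    {"hand": 100,"x": -0.065,"y": 0.043,"z": 0.05,"ax": 0,"ay": 0,"az": -0.003},
    {"hand": 100,"x": -0.065,"y": 0.043,"z": 0.05,"ax": 0,"ay": 0,"az": -0.003},
    {"hand": 100,"x": -0.065,"y": 0.043,"z": 0.05,"ax": 0,"ay": 0,"az": -0.003}
  ]
}}

```text
t: 1.6
tool_pos: [0.4726, 0.0402, 0.3207]
orientation: [-2.353, -2.082, -0.0]
force: [-0.3, -0.3, 0.1]
opening: 0.093
gripper_force: 0.0
```

```bash
python3 - <<'E'
from h import *
st(); rel(jig([0,.052,.094+.167]),Rg)
im,d=read_camera('wrist'); cv2.imwrite('pics/w1.png',im)
im,d,W=cloud('top')
E
```

```text
{'t': np.float64(1.6), 'tool_pos': array([0.4726, 0.0402, 0.3207]), 'orientation': array([-2.3525e+00, -2.0816e+00, -3.0000e-04]), 'force': array([-0.2536, -0.3208,  0.1025]), 'opening': np.float64(0.093), 'gripper_force': np.float64(0.0), 'q': array([-2.3500e-02, -1.5920e-01,  1.9303e+00,  4.0000e-04,  1.3705e+00,
        9.8400e-02])}
shift [-0.0031  0.0007  0.0597] turn [-0.0001 -0.0004  0.0026]
```

View pics/w1.png

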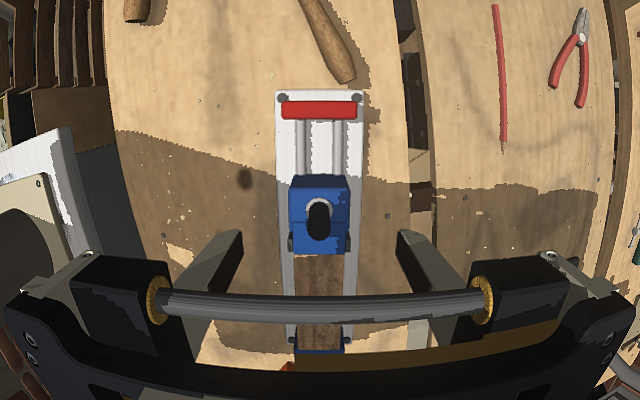

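The wrist view shows the post (318,220) centred between the fingers (242 and 400), with the jig aligned to the tool. I'll descend and grip.

Call:
{"api": "carry_out", "payload": {
  "targets": [
    {"hand": 100,"x": -0.003,"y": 0.001,"z": 0.03,"ax": 0,"ay": 0,"az": 0.003},
    {"hand": 100,"x": -0.003,"y": 0.001,"z": 0.059,"ax": 0,"ay": 0,"az": 0.003},
    {"hand": 100,"x": -0.003,"y": 0.001,"z": 0.059,"ax": 0,"ay": 0,"az": 0.003},
    {"hand": 0,"x": -0.003,"y": 0.001,"z": 0.059,"ax": 0,"ay": 0,"az": 0.003},
    {"hand": 0,"x": -0.003,"y": 0.001,"z": 0.059,"ax": 0,"ay": 0,"az": 0.003},
    {"hand": 0,"x": -0.003,"y": 0.001,"z": 0.059,"ax": 0,"ay": 0,"az": 0.003},
    {"hand": 0,"x": -0.003,"y": 0.001,"z": 0.059,"ax": 0,"ay": 0,"az": 0.003},
    {"hand": 0,"x": -0.003,"y": 0.001,"z": 0.059,"ax": 0,"ay": 0,"az": 0.003}
  ],
  "newtons": 30
}}

```text
t: 2.7
tool_pos: [0.4734, 0.0365, 0.2614]
orientation: [2.356, 2.078, 0.0]
force: [-0.1, 0.3, -0.3]
opening: 0.0474
gripper_force: 0.0
```

Call:
{"api": "carry_out", "payload": {
  "targets": [
    {"hand": 0,"x": 0,"y": 0,"z": 0,"ax": 0,"ay": 0,"az": 0},
    {"hand": 0,"x": 0,"y": 0,"z": 0,"ax": 0,"ay": 0,"az": 0},
    {"hand": 0,"x": 0,"y": 0,"z": 0,"ax": 0,"ay": 0,"az": 0},
    {"hand": 0,"x": 0,"y": 0,"z": 0,"ax": 0,"ay": 0,"az": 0},
    {"hand": 0,"x": 0,"y": 0,"z": 0,"ax": 0,"ay": 0,"az": 0},
    {"hand": 0,"x": 0,"y": 0,"z": 0,"ax": 0,"ay": 0,"az": 0}
  ]
}}

```text
t: 3.45
tool_pos: [0.4725, 0.0367, 0.2611]
orientation: [-2.354, -2.077, 0.004]
force: [-8.5, 1.1, 7.4]
opening: 0.0155
gripper_force: 30.0
```

Call:
{"api": "carry_out", "payload": {
  "targets": [
    {"hand": 0,"x": 0.01,"y": 0,"z": 0,"ax": 0,"ay": 0,"az": 0},
    {"hand": 0,"x": 0.02,"y": 0,"z": 0,"ax": 0,"ay": 0,"az": 0},
    {"hand": 0,"x": 0.03,"y": 0,"z": 0,"ax": 0,"ay": 0,"az": 0},
    {"hand": 0,"x": 0.04,"y": 0,"z": 0,"ax": 0,"ay": 0,"az": 0},
    {"hand": 0,"x": 0.045,"y": 0,"z": 0,"ax": 0,"ay": 0,"az": 0},
    {"hand": 0,"x": 0.048,"y": 0,"z": 0,"ax": 0,"ay": 0,"az": 0},
    {"hand": 0,"x": 0.048,"y": 0,"z": 0,"ax": 0,"ay": 0,"az": 0}
  ]
}}

```text
t: 4.32
tool_pos: [0.4784, 0.0844, 0.2611]
orientation: [-2.354, -2.077, 0.004]
force: [-9.1, 1.0, 6.9]
opening: 0.0155
gripper_force: 30.0
```

Call:
{"api": "carry_out", "payload": {
  "targets": [
    {"hand": 0,"x": 0.001,"y": 0,"z": 0,"ax": 0,"ay": 0,"az": 0},
    {"hand": 0,"x": 0.002,"y": 0,"z": 0,"ax": 0,"ay": 0,"az": 0},
    {"hand": 0,"x": 0.003,"y": 0,"z": 0,"ax": 0,"ay": 0,"az": 0},
    {"hand": 0,"x": 0.003,"y": 0,"z": 0,"ax": 0,"ay": 0,"az": 0}
  ]
}}

```text
t: 4.82
tool_pos: [0.4787, 0.0865, 0.2611]
orientation: [-2.355, -2.078, 0.007]
force: [-10.1, -5.9, 8.3]
opening: 0.0153
gripper_force: 30.0
```

Call:
{"api": "carry_out", "payload": {
  "targets": [
    {"hand": 0,"x": 0.001,"y": 0,"z": 0,"ax": 0,"ay": 0,"az": 0},
    {"hand": 0,"x": 0.002,"y": 0,"z": 0,"ax": 0,"ay": 0,"az": 0},
    {"hand": 0,"x": 0.002,"y": 0,"z": 0,"ax": 0,"ay": 0,"az": 0}
  ]
}}

```text
t: 5.2
tool_pos: [0.4789, 0.0871, 0.261]
orientation: [2.356, 2.077, -0.011]
force: [-11.6, -15.1, 11.4]
opening: 0.0157
gripper_force: 30.0
```

Firm contact with the end stop after about 50 mm of travel. I'll release and go up.

Call:
{"api": "carry_out", "payload": {
  "targets": [
    {"hand": 100,"x": 0,"y": 0,"z": 0,"ax": 0,"ay": 0,"az": 0},
    {"hand": 100,"x": 0,"y": 0,"z": 0,"ax": 0,"ay": 0,"az": 0},
    {"hand": 100,"x": 0,"y": 0,"z": 0,"ax": 0,"ay": 0,"az": 0},
    {"hand": 100,"x": 0,"y": 0,"z": 0,"ax": 0,"ay": 0,"az": 0},
    {"hand": 100,"x": 0,"y": 0,"z": -0.04,"ax": 0,"ay": 0,"az": 0},
    {"hand": 100,"x": 0,"y": 0,"z": -0.08,"ax": 0,"ay": 0,"az": 0},
    {"hand": 100,"x": -0.05,"y": 0,"z": -0.08,"ax": 0,"ay": 0,"az": 0},
    {"hand": 100,"x": -0.05,"y": 0,"z": -0.08,"ax": 0,"ay": 0,"az": 0}
  ]
}}

```text
t: 6.2
tool_pos: [0.4738, 0.0377, 0.342]
orientation: [2.357, 2.074, 0.001]
force: [-0.1, -0.1, -0.8]
opening: 0.09
gripper_force: 0.0
```

```bash
python3 - <<'E'
from h import *
st(); rel(jig([0,-.040,.045+.167]),Rg)
im,d=read_camera('wrist'); cv2.imwrite('pics/w2.png',im)
E
```

```text
{'t': np.float64(6.2), 'tool_pos': array([0.4738, 0.0377, 0.342 ]), 'orientation': array([2.3574e+00, 2.0744e+00, 7.0000e-04]), 'force': array([-0.1499, -0.0805, -0.8265]), 'opening': np.float64(0.09), 'gripper_force': np.float64(0.0), 'q': array([-2.8300e-02, -1.7560e-01,  1.9049e+00, -7.0000e-04,  1.4110e+00,
        9.9400e-02])}
shift [-0.0927 -0.0006  0.13  ] turn [ 0.0014  0.0006 -0.003 ]
```

View pics/w2.png

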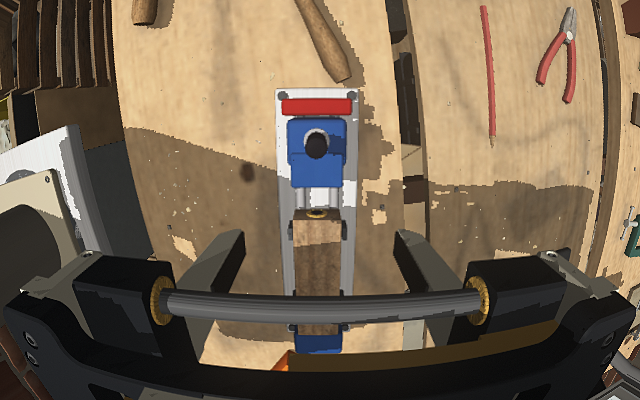

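The carriage now sits against the red stop (316,150). The block is free and its brass insert shows at (318,213). Going to the block.

Call:
{"api": "carry_out", "payload": {
  "targets": [
    {"hand": 100,"x": -0.05,"y": -0.001,"z": 0,"ax": 0,"ay": 0,"az": -0.003},
    {"hand": 100,"x": -0.093,"y": -0.001,"z": 0.02,"ax": 0,"ay": 0,"az": -0.003},
    {"hand": 100,"x": -0.093,"y": -0.001,"z": 0.05,"ax": 0,"ay": 0,"az": -0.003},
    {"hand": 100,"x": -0.093,"y": -0.001,"z": 0.05,"ax": 0,"ay": 0,"az": -0.003}
  ]
}}

```text
t: 6.75
tool_pos: [0.46, -0.052, 0.2885]
orientation: [-2.35, -2.078, 0.005]
force: [0.5, 0.5, 0.6]
opening: 0.0929
gripper_force: 0.0
```

```bash
python3 - <<'E'
from h import *
st(); rel(jig([0,-.040,.045+.167]),Rg)
im,d,W=cloud('scene')
hsv=cv2.cvtColor(im,cv2.COLOR_BGR2HSV)
L=Rj.inv().apply((W-jo).reshape(-1,3)).reshape(W.shape)
m=(abs(L[...,2]-.06)<.004)&(abs(L[...,0])<.03)&(L[...,1]>-.118)&(L[...,1]<.06)
P=L[m]; print(len(P))
if len(P)>20: print(np.percentile(P,[2,50,98],axis=0).round(4))
E
```

```text
{'t': np.float64(6.75), 'tool_pos': array([ 0.46  , -0.052 ,  0.2885]), 'orientation': array([-2.3495, -2.0779,  0.0048]), 'force': array([0.5132, 0.4576, 0.5501]), 'opening': np.float64(0.0929), 'gripper_force': np.float64(0.0), 'q': array([-2.2360e-01, -1.5620e-01,  1.9889e+00,  5.0000e-04,  1.3147e+00,
       -1.0120e-01])}
shift [-0.0022  0.0023  0.0765] turn [-0.0058 -0.0011  0.0021]
374
[[-0.0221 -0.1141  0.0564]
 [-0.0003 -0.0487  0.0606]
 [ 0.0223  0.0246  0.0639]]
```

Call:
{"api": "carry_out", "payload": {
  "targets": [
    {"hand": 100,"x": -0.002,"y": 0.001,"z": 0.02,"ax": -0.002,"ay": 0,"az": 0.002},
    {"hand": 100,"x": -0.002,"y": 0.001,"z": 0.05,"ax": -0.002,"ay": 0,"az": 0.002},
    {"hand": 100,"x": -0.002,"y": 0.001,"z": 0.076,"ax": -0.002,"ay": 0,"az": 0.002},
    {"hand": 100,"x": -0.002,"y": 0.001,"z": 0.076,"ax": -0.002,"ay": 0,"az": 0.002},
    {"hand": 100,"x": -0.002,"y": 0.001,"z": 0.076,"ax": -0.002,"ay": 0,"az": 0.002}
  ]
}}

```text
t: 7.42
tool_pos: [0.4629, -0.0544, 0.217]
orientation: [2.352, 2.079, 0.004]
force: [-0.2, -0.2, 0.5]
opening: 0.0929
gripper_force: 0.0
```

```bash
python3 - <<'E'
from h import *
st(); rel(jig([0,-.040,.045+.167]),Rg)
E
```

```text
{'t': np.float64(7.425), 'tool_pos': array([ 0.4629, -0.0544,  0.217 ]), 'orientation': array([2.3516, 2.0786, 0.0039]), 'force': array([-0.1634, -0.2147,  0.494 ]), 'opening': np.float64(0.0929), 'gripper_force': np.float64(0.0), 'q': array([-2.2720e-01, -5.3800e-02,  2.0370e+00,  3.0000e-04,  1.1544e+00,
       -1.0420e-01])}
shift [-0.0001 -0.0013  0.005 ] turn [0.0039 0.0001 0.0015]
```

Call:
{"api": "carry_out", "payload": {
  "targets": [
    {"hand": 100,"x": 0,"y": -0.001,"z": 0.004,"ax": 0,"ay": 0,"az": 0},
    {"hand": 0,"x": 0,"y": -0.001,"z": 0.004,"ax": 0,"ay": 0,"az": 0},
    {"hand": 0,"x": 0,"y": -0.001,"z": 0.004,"ax": 0,"ay": 0,"az": 0},
    {"hand": 0,"x": 0,"y": -0.001,"z": 0.004,"ax": 0,"ay": 0,"az": 0},
    {"hand": 0,"x": 0,"y": -0.001,"z": 0.004,"ax": 0,"ay": 0,"az": 0},
    {"hand": 0,"x": 0,"y": -0.001,"z": 0.004,"ax": 0,"ay": 0,"az": 0},
    {"hand": 0,"x": 0,"y": -0.001,"z": 0.004,"ax": 0,"ay": 0,"az": 0},
    {"hand": 0,"x": 0,"y": -0.001,"z": 0.004,"ax": 0,"ay": 0,"az": 0}
  ],
  "newtons": 35
}}

```text
t: 8.43
tool_pos: [0.4609, -0.0546, 0.2113]
orientation: [2.354, 2.079, 0.002]
force: [0.4, -0.8, 0.9]
opening: 0.045
gripper_force: 35.0
```

Call:
{"api": "carry_out", "payload": {
  "targets": [
    {"hand": 0,"x": 0,"y": 0,"z": -0.01,"ax": 0,"ay": 0,"az": 0},
    {"hand": 0,"x": 0,"y": 0,"z": -0.03,"ax": 0,"ay": 0,"az": 0},
    {"hand": 0,"x": 0,"y": 0,"z": -0.06,"ax": 0,"ay": 0,"az": 0},
    {"hand": 0,"x": 0,"y": 0,"z": -0.09,"ax": 0,"ay": 0,"az": 0},
    {"hand": 0,"x": 0,"y": 0,"z": -0.12,"ax": 0,"ay": 0,"az": 0},
    {"hand": 0,"x": 0,"y": 0,"z": -0.14,"ax": 0,"ay": 0,"az": 0},
    {"hand": 0,"x": 0,"y": 0,"z": -0.14,"ax": 0,"ay": 0,"az": 0}
  ]
}}

```text
t: 9.3
tool_pos: [0.4613, -0.0547, 0.3536]
orientation: [2.351, 2.076, 0.006]
force: [-0.1, -0.1, -1.7]
opening: 0.0449
gripper_force: 35.0
```

```bash
cat >> h.py <<'E'
cam=np.array([.7892,-.1587,.310]); Rc=R.from_euler('zy',[.0268,-.4])
view=cam+Rc.apply([-.19,0,0])
# block y=cam x, block z=cam z -> block x = cam -y ; tool x=block y, tool y=block x, tool z=-block z
Rf=Rc*R.from_matrix(np.array([[1,0,0],[0,-1,0],[0,0,-1.]]))
def final(off=(0,0,0),back=0):  # off: block centre in grasp frame (tool axes)
    return view+Rc.apply([-.07-back,0,0])-Rf.apply(np.array([0,0,.167])+off)
E
python3 - <<'E'
from h import *
s=st(); p=final(back=.1); print(final(),p); rel(p,Rf)
print('grasp in jig',Rj.inv().apply(np.array([.4609,-.0546,.0443])-jo))
E
```

```text
{'t': np.float64(9.3), 'tool_pos': array([ 0.4613, -0.0547,  0.3536]), 'orientation': array([2.3511, 2.0763, 0.0059]), 'force': array([-0.1418, -0.0584, -1.6963]), 'opening': np.float64(0.0449), 'gripper_force': np.float64(34.9995), 'q': array([-2.2860e-01, -2.1880e-01,  1.9208e+00,  2.0000e-04,  1.4335e+00,
       -1.0470e-01])}
[ 0.48477727 -0.16566717  0.36260478] [ 0.39270425 -0.16834685  0.32367693]
shift [-0.1212 -0.0542  0.0296] turn [-0.2871  0.3183  1.4006]
grasp in jig [-0.00058547 -0.04038585  0.0443    ]
```

Call:
{"api": "carry_out", "payload": {
  "targets": [
    {"hand": 0,"x": -0.121,"y": -0.054,"z": 0.0,"ax": 0,"ay": 0,"az": 0.1},
    {"hand": 0,"x": -0.121,"y": -0.054,"z": 0.0,"ax": -0.05,"ay": 0.05,"az": 0.25},
    {"hand": 0,"x": -0.121,"y": -0.054,"z": 0.0,"ax": -0.08,"ay": 0.09,"az": 0.4},
    {"hand": 0,"x": -0.121,"y": -0.054,"z": 0.0,"ax": -0.11,"ay": 0.125,"az": 0.55},
    {"hand": 0,"x": -0.121,"y": -0.054,"z": 0.0,"ax": -0.144,"ay": 0.16,"az": 0.7},
    {"hand": 0,"x": -0.121,"y": -0.054,"z": 0.01,"ax": -0.174,"ay": 0.193,"az": 0.85},
    {"hand": 0,"x": -0.121,"y": -0.054,"z": 0.02,"ax": -0.205,"ay": 0.227,"az": 1.0},
    {"hand": 0,"x": -0.121,"y": -0.054,"z": 0.03,"ax": -0.236,"ay": 0.261,"az": 1.15}
  ]
}}

```text
t: 10.3
tool_pos: [0.3917, -0.1678, 0.3195]
orientation: [3.065, 0.432, 0.522]
force: [0.2, -0.9, -1.5]
opening: 0.0448
gripper_force: 35.0
```

```bash
python3 - <<'E'
from h import *
s=st(); rel(final(back=.1),Rf)
E
```

```text
{'t': np.float64(10.3), 'tool_pos': array([ 0.3917, -0.1678,  0.3195]), 'orientation': array([3.0646, 0.4319, 0.522 ]), 'force': array([ 0.2345, -0.8972, -1.5396]), 'opening': np.float64(0.0448), 'gripper_force': np.float64(34.9943), 'q': array([-0.6282, -0.4698,  2.1968,  0.2468,  1.1788,  0.595 ])}
shift [ 0.0021  0.001  -0.0036] turn [-0.0527  0.0614  0.2444]
```

Call:
{"api": "carry_out", "payload": {
  "targets": [
    {"hand": 0,"x": 0.002,"y": 0.001,"z": -0.003,"ax": -0.026,"ay": 0.03,"az": 0.12},
    {"hand": 0,"x": 0.002,"y": 0.001,"z": -0.003,"ax": -0.053,"ay": 0.061,"az": 0.244},
    {"hand": 0,"x": 0.002,"y": 0.001,"z": -0.003,"ax": -0.053,"ay": 0.061,"az": 0.244},
    {"hand": 0,"x": 0.002,"y": 0.001,"z": -0.003,"ax": -0.053,"ay": 0.061,"az": 0.244},
    {"hand": 0,"x": 0.002,"y": 0.001,"z": -0.003,"ax": -0.053,"ay": 0.061,"az": 0.244}
  ]
}}

```text
t: 10.92
tool_pos: [0.3932, -0.1685, 0.3245]
orientation: [3.072, 0.053, 0.622]
force: [-1.0, -0.9, -1.5]
opening: 0.045
gripper_force: 35.0
```

```bash
python3 - <<'E'
from h import *
s=st(); rel(final(back=.0),Rf)
im,d=read_camera('wrist'); cv2.imwrite('pics/w3.png',im)
E
```

```text
{'t': np.float64(10.925), 'tool_pos': array([ 0.3932, -0.1685,  0.3245]), 'orientation': array([3.0722, 0.053 , 0.6217]), 'force': array([-1.0216, -0.8569, -1.4882]), 'opening': np.float64(0.045), 'gripper_force': np.float64(34.9995), 'q': array([-0.6287, -0.5169,  2.2276,  0.2576,  1.1154,  0.8307])}
shift [0.0992 0.0006 0.0005] turn [-0.0002  0.0006  0.0077]
```

View pics/w3.png

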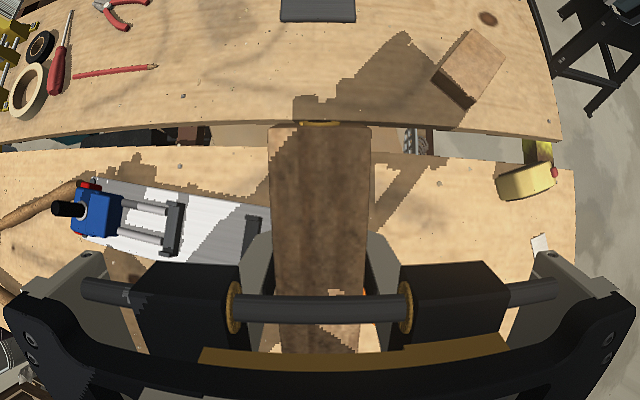

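The block is held straight with the insert end at (320,124), and the carriage is still at the stop (95,210). Moving forward.

Call:
{"api": "carry_out", "payload": {
  "targets": [
    {"hand": 0,"x": 0.025,"y": 0.001,"z": 0,"ax": 0,"ay": 0,"az": 0.006},
    {"hand": 0,"x": 0.05,"y": 0.001,"z": 0,"ax": 0,"ay": 0,"az": 0.006},
    {"hand": 0,"x": 0.075,"y": 0.001,"z": 0,"ax": 0,"ay": 0,"az": 0.006},
    {"hand": 0,"x": 0.09,"y": 0.001,"z": 0,"ax": 0,"ay": 0,"az": 0.006},
    {"hand": 0,"x": 0.099,"y": 0.001,"z": 0,"ax": 0,"ay": 0,"az": 0.006},
    {"hand": 0,"x": 0.099,"y": 0.001,"z": 0,"ax": 0,"ay": 0,"az": 0.006},
    {"hand": 0,"x": 0.099,"y": 0.001,"z": 0,"ax": 0,"ay": 0,"az": 0.006},
    {"hand": 0,"x": 0.099,"y": 0.001,"z": 0,"ax": 0,"ay": 0,"az": 0.006}
  ]
}}

```text
t: 11.98
tool_pos: [0.484, -0.1663, 0.363]
orientation: [3.073, 0.041, 0.623]
force: [0.6, -0.3, -1.7]
opening: 0.0449
gripper_force: 35.0
```

```bash
python3 - <<'E'
from h import *
s=st(); rel(final(),Rf)
import cv2
out=np.zeros((600,800,3),np.uint8)
for i,n in enumerate(('scene','top')):
    im,d,W=cloud(n)
    # points in view-point (camera-axis) frame: block should span x -.14..0, y +-.022, z +-.016
    L=Rc.inv().apply((W-view).reshape(-1,3)).reshape(W.shape)
    m=(abs(L[...,1])<.035)&(abs(L[...,2]-.016)<.006)&(L[...,0]>-.15)&(L[...,0]<.03)
    P=L[m]; print(n,len(P)); 
    if len(P)>10:
        print(np.percentile(P,[3,50,97],axis=0).round(4))
        A=np.c_[P[:,:2],np.ones(len(P))]; print('top plane slope',np.linalg.lstsq(A,P[:,2],rcond=None)[0].round(4))
    vs,us=np.where((abs(W[...,0]-.65)<.2)&(abs(W[...,1]+.16)<.06)&(W[...,2]>.15))
    c=im[vs.min()-5:vs.max()+5,us.min()-5:us.max()+5]
    k=min(390/c.shape[1],590/c.shape[0]); c=cv2.resize(c,None,fx=k,fy=k,interpolation=cv2.INTER_CUBIC)
    out[:c.shape[0],i*400:i*400+c.shape[1]]=c
cv2.imwrite('pics/f.png',out)
E
```

```text
{'t': np.float64(11.975), 'tool_pos': array([ 0.484 , -0.1663,  0.363 ]), 'orientation': array([3.0733, 0.041 , 0.6226]), 'force': array([ 0.5518, -0.3007, -1.7193]), 'opening': np.float64(0.0449), 'gripper_force': np.float64(34.9995), 'q': array([-0.5017, -0.2787,  1.9812,  0.212 ,  1.0936,  0.9777])}
shift [ 0.0006 -0.0006  0.0006] turn [ 0.0003  0.0003 -0.0001]
scene 298
[[-0.1366 -0.0252  0.0109]
 [-0.1041 -0.0016  0.0163]
 [-0.0003  0.0199  0.0209]]
top plane slope [0.0026 0.0148 0.0165]
top 371
[[-0.0694 -0.021   0.0109]
 [-0.0281  0.0002  0.015 ]
 [ 0.0002  0.0216  0.0193]]
top plane slope [ 0.0011 -0.006   0.0151]
```

View pics/f.png

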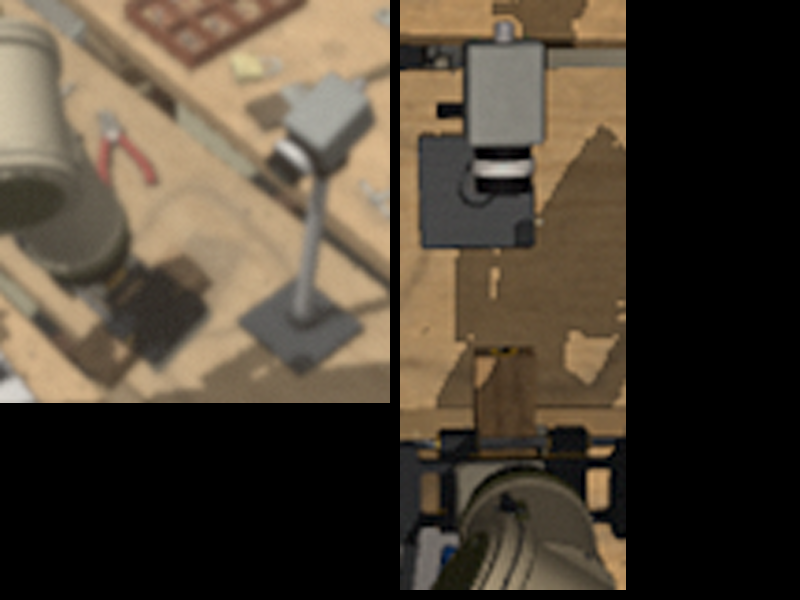

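The top crop shows the insert end squarely in line with the lens. Both clouds place the block within about 1 mm of the goal and level with the camera's axes. I'll let it settle, then hand in.

Call:
{"api": "carry_out", "payload": {
  "targets": [
    {"hand": 0,"x": 0,"y": 0,"z": 0,"ax": 0,"ay": 0,"az": 0},
    {"hand": 0,"x": 0,"y": 0,"z": 0,"ax": 0,"ay": 0,"az": 0},
    {"hand": 0,"x": 0,"y": 0,"z": 0,"ax": 0,"ay": 0,"az": 0},
    {"hand": 0,"x": 0,"y": 0,"z": 0,"ax": 0,"ay": 0,"az": 0}
  ]
}}

```text
t: 12.58
tool_pos: [0.4844, -0.1663, 0.3633]
orientation: [3.073, 0.041, 0.623]
force: [0.2, 0.4, -0.9]
opening: 0.045
gripper_force: 35.0
```

```bash
python3 - <<'E'
from h import *
rel(final(),Rf); print(robot.close_job())
E
```

```text
shift [ 0.     -0.0006  0.0008] turn [ 0.0004 -0.0002  0.0002]
the job is handed in; nothing more can be done
None
```

I handed the job in at about 12.6 s, with the carriage at the red end stop and the block held still in front of the lens, its insert within about 1 mm of the measured viewing point; the judge's verdict was not shown.

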